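# Set the stop knob and tighten its lock ring

## Robot

A 6-joint arm with a two-finger parallel gripper is mounted at the origin on the work surface. World frame = base frame: x ahead of the robot, y to its left, z up, the work surface at z = 0. Lengths are in m, angles in rad, forces in N, time in s.
With the tool pointing down it reaches from about 0.325 to 0.9 m from the base axis. Payload 6.1 kg.
Tool frame: the origin (TCP) lies midway between the tips of the shut fingers; the grasp point (between the pads) lies 19 mm behind it; z points along the fingers, y is the line along which they close (so a half turn about z gives the same grasp; the last joint's range is limited). The gripper opens to 85 mm and grips with 20 to 120 N. Pads are 22 mm wide; open, the fingers measure 114 mm over their backs; the gripper's body (76 mm by 85 mm) begins 54 mm behind the grasp point. The pads swing forward as they close: fully open they stand 13 mm farther back than shut.
Start: joints at [1.044, 0.22, 1.526, -0, 1.395, -0.126], TCP at [0.244, 0.575, 0.198] pointing down, gripper open.
Joint ranges: [-2.98, 2.98], [-0.91, 2.08], [0.09, 2.57], [-1.24, 4.39], [0.2, 2.65], [-2.68, 2.68]. Speed limits (rad/s): [2.57, 2.57, 3.01, 3.14, 3.14, 3.14].

## Interface

Orientations are given as [roll, pitch, yaw] about the fixed x, y, z axes, in that order (R = Rz(yaw) Ry(pitch) Rx(roll)).
In Python, from plant import movep, move_l, set_joints, gripper_to, hold, inverse_kinematics, observe, get_image, get_calibration, Unreachable, job_done gives the robot as it stands. Calls block until the motion is done:
- movep(position, orientation): joint-space move of the TCP to a pose.
- move_l(position, feed=0.15, rotation=None, max_force=None): straight line of the TCP; rotation=None keeps the orientation; feed is the mean speed in m/s. With max_force (N) it stops when the force on the tool has changed by that much, and returns True; else False.
- set_joints(angles): joint-space move.
- gripper_to(opening, f_grip=None): finger opening in m; f_grip is the grip in N (None keeps the last); returns when the fingers have stopped.
- hold(seconds).
- inverse_kinematics(position, orientation): joint angles nearest the present ones, or None.
- observe(): the state.
- get_image(name): name is "scene" or "top"; returns (picture, depth): 420x560x3 uint8, red, green, blue; 420x560 float32, m along the optical axis (not along the pixel's ray), 0 where there is no reading.
- get_calibration(name): a dict with "intrinsics" (3x3 intrinsics, pixels), "dist_coeffs" ([k1, k2, p1, p2, k3] as OpenCV has them; the pictures are not rectified), "world_from_camera" (4x4, takes a point from camera to world coordinates). Camera axes: x right, y down, z forward; pixel columns grow to the right and rows downward; lengths in m; the calibration is good to about 2 mm. A picture is of the moment at which its call begins. get_calibration takes no time and is no camera call.
A pose or a line that the arm cannot do raises Unreachable and nothing moves.
- job_done(): hands the job in; it is judged then, once.
The state is a dict: "time_s": time; "q": joint angles; "joint_velocities": joint speeds; "joint_torque": joint torques, N m; "eef_pos": TCP position; "tcp_rot": TCP orientation; "ft_force": force on the tool from outside, world axes, zero at the start; "torque": the same for the moment, N m; "opening": finger opening in m; "grasp_force": force on a finger pad.
Only numpy, scipy, OpenCV 4.12 (cv2) and the standard library are available. Lean on these libraries where they do the work, as an engineer would, in place of code of your own. Each camera call takes 0.05 s, during which the arm holds its last target. There are 200 camera calls.

## Task

Turn the blue knob of the setting fixture until its white pointer lines up with the red tab on the scale. Then swing the yellow lever of the lock ring clockwise until it comes up tight against its stop, leaving the knob on its setting. Do not shift the red tab or the tools and parts lying around.

Things in the scene. Friction and masses are not known exactly. Their poses are not given: they have to be found in the camera images.
- head_axis (a point): On the vertical axis of the stop head (turned aluminium cylinder, 160 mm diameter, on a steel base plate fixed to the bench), at its top face, 58 mm above the bench. x (level) points along the middle of the white scale (1.2 rad to either side), y to the clamped housing (68 mm high, 168 mm away), z up. Place and heading vary. Knob and lock ring both turn about this axis.
- knob_grip (a point): Centre of the blue knob's upright grip bar, on the head's axis, 116 mm above the bench. The bar is 58 mm long, 16 mm thick, 92 to 128 mm above the bench; below it is a black disc of 34 mm radius (top at 92 mm). x points along the bar towards the white pointer, y across the bar, z up.
- pointer_tip (a point): Tip of the knob's white pointer (6 mm wide), 60 mm from the axis in the direction of the bar, 90 mm above the bench. It turns with the knob.
- set_tab_mark (a point): Where the pointer tip should come: 60 mm from the axis, just in front of the red tab, 88 mm above the bench. The tab is an upright red plate 8 mm wide, 66 to 78 mm from the axis, top 88 mm above the bench, held very stiffly. Its place on the scale varies, always 0.45 to 1.4 rad clockwise (from above) of the pointer's start.
- lever_post (a point): On the axis of the yellow upright post (18 mm diameter, 64 to 126 mm above the bench) at the end of the lock ring's lever, 108 mm above the bench, 84 mm from the head's axis, on the side away from the scale. The lever is a 12 mm bar, centre 71 mm up. The lock ring is a dark knurled steel ring, 44 mm radius, 62 to 79 mm up, below the knob.
- stop_knob (a joint): Angle of the knob, rad: 0 with the pointer along the x axis of head_axis, growing clockwise seen from above, range -1.2 to 1.2. It turns with light friction (0.08 N m) and stays where it is left; turning the lock ring does not drag it.
- lock_ring (a joint): Lock ring angle, rad, growing clockwise seen from above: 0 loose (lever 0.55 rad counter-clockwise of the direction opposite to head_axis's x), 1.10 tight against a solid stop (0.55 rad clockwise of it). Starts at 0 to 0.35, friction 0.25 N m (3 N at the post), stays where it is left.
- screwdriver: Bystander: red-handled screwdriver, 200 mm long, lying on the bench beside the fixture. Origin at its middle, underneath. Leave alone.
- wrench: Bystander: steel spanner, 190 mm long, lying on the bench beyond the fixture. Origin at its middle, underneath. Leave alone.
- flange: Bystander: aluminium ring, 90 mm outside diameter, 22 mm high, lying on the bench beyond the fixture. Origin at the centre of its underside. Leave alone.

How it is judged:
By the outcome, as a careful person would: the job done as asked, in the order asked, and still so for the second after the job is handed in, with the robot touching nothing.
It also fails if it takes over 42 s, if anything falls off the work surface, if the arm or the gripper's body presses on something with over 40 N, if the wrist force passes 120 N, or if a joint passes its speed limit or range.

## Working session

There is one attempt and no reset: what is moved stays moved. The work goes in short steps, each a Python script; the robot and the scene stay as the last script left them, time stands still between calls to the robot, and variables do not carry over. Pictures are saved under pics/ and viewed, at most 10 in all, crops included, and the job is handed in when it is done.

```bash
mkdir -p pics; ls
python3 - <<'E'
from plant import *
import cv2,numpy as np
for n in("top","scene"):
    im,d=get_image(n); c=get_calibration(n); np.savez(f"{n}0.npz",im=im,d=d,**c)
    cv2.imwrite(f"pics/{n}0.png",im[:,:,::-1]); print(n,c["world_from_camera"].round(3).tolist(),c["intrinsics"][0][0])
E
```

```text
pics
top [[-0.023, -0.988, 0.152, 0.471], [-1.0, 0.021, -0.016, 0.028], [0.013, -0.152, -0.988, 1.127], [0.0, 0.0, 0.0, 1.0]] 467.15781671826824
scene [[-0.516, 0.476, -0.712, 1.315], [0.856, 0.266, -0.442, 0.437], [-0.021, -0.838, -0.545, 0.629], [0.0, 0.0, 0.0, 1.0]] 527.7779480662244
```

View pics/top0.png

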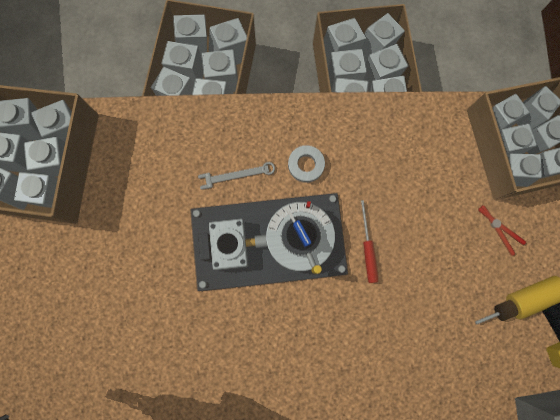

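View pics/scene0.png

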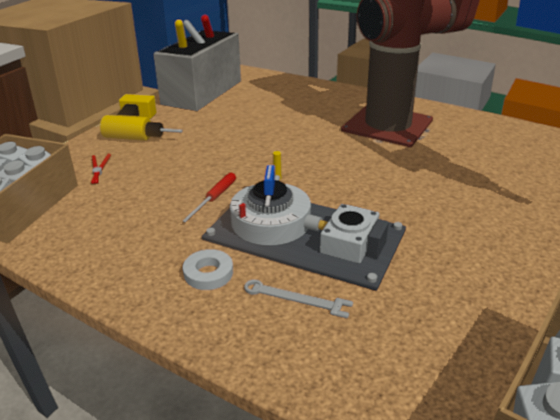

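```bash
cat > vis.py <<'E'
import cv2,numpy as np
def cloud(im,d,c):
    h,w=d.shape; u,v=np.meshgrid(np.arange(w),np.arange(h))
    p=cv2.undistortPoints(np.stack([u,v],-1).reshape(-1,1,2).astype(float),np.array(c["intrinsics"]),np.array(c["dist_coeffs"])).reshape(h,w,2)
    T=np.array(c["world_from_camera"]); ray=np.dstack([p,np.ones((h,w))])@T[:3,:3].T
    return ray*d[...,None]+T[:3,3], ray, T[:3,3]
def plane(ray,o,z): return o+ray*((z-o[2])/ray[...,2:])
def masks(im):
    H=cv2.cvtColor(im,cv2.COLOR_RGB2HSV).astype(int); h,s,v=H[...,0],H[...,1],H[...,2]
    return dict(blue=(h>100)&(h<130)&(s>130)&(v>60),red=((h<6)|(h>174))&(s>150)&(v>90),
      yel=(h>22)&(h<33)&(s>150)&(v>110),white=(s<40)&(v>205))
def world(n,im,d,c,ctr,zs,R=.1):
    P,ray,o=cloud(im,d,c); M=masks(im); out={}
    for k,z in zs.items():
        Q=P[M[k]&(d>0)&(np.hypot(P[...,0]-ctr[0],P[...,1]-ctr[1])<R)&(P[...,2]>.055)]
        L=plane(ray,o,z)[M[k]&(d>0)&(np.hypot(P[...,0]-ctr[0],P[...,1]-ctr[1])<R)&(P[...,2]>z-.012)]
        out[k]=(Q,L)
    return P,out
E
python3 - <<'E'
from vis import *
for n in("top","scene"):
    f=np.load(n+"0.npz"); im,d=f["im"],f["d"]
    P,ray,o=cloud(im,d,f)
    if n=="top": ctr=P[237,302]; print("ctr",ctr)
    P,out=world(n,im,d,f,ctr,dict(blue=.128,red=.088,yel=.126,white=.09))
    for k,(Q,L) in out.items():
        print(n,k,len(Q),len(L),Q.mean(0).round(4) if len(Q) else '',Q[:,2].max().round(3) if len(Q) else '',L.mean(0).round(4) if len(L) else '')
        if k=="blue" and len(L):
            w,V=np.linalg.eigh(np.cov(L[:,:2].T)); print("dir",V[:,1].round(3),w**.5)
    # head circle fit: points z .05-.064 edge
    m=(abs(P[...,2]-.058)<.006)&(np.hypot(P[...,0]-ctr[0],P[...,1]-ctr[1])<.095)
    c=np.array(P[m][:,:2]); hull=cv2.convexHull(c.astype(np.float32)); print("circle",cv2.minEnclosingCircle(hull),m.sum())
f=np.load("top0.npz");s=f["im"][180:300,180:360,::-1]; a=cv2.resize(s,None,fx=4.4,fy=4.4,interpolation=cv2.INTER_CUBIC);cv2.imwrite("pics/c1.png",a)
f=np.load("scene0.npz");s=f["im"][140:260,200:360,::-1]; a=cv2.resize(s,None,fx=5,fy=5,interpolation=cv2.INTER_CUBIC);cv2.imwrite("pics/c2.png",a)
E
```

```text
ctr [ 0.56584274 -0.03303542  0.12592732]
top blue 160 143 [ 0.5746 -0.032   0.1245] 0.131 [ 0.5739 -0.0323  0.128 ]
dir [-0.893 -0.451] [0.00543461 0.01677428]
top red 16 16 [ 0.6441 -0.0514  0.0882] 0.091 [ 0.6441 -0.0514  0.088 ]
top yel 50 47 [ 0.4966 -0.0623  0.1242] 0.13 [ 0.4966 -0.0627  0.126 ]
top white 0 0   
circle ((0.576269268989563, -0.02528221532702446), 0.08760571479797363) 2325
scene blue 226 108 [ 0.594  -0.0243  0.1132] 0.129 [ 0.596  -0.0228  0.128 ]
dir [-0.904 -0.428] [0.00486018 0.01998925]
scene red 61 33 [ 0.6513 -0.0499  0.0764] 0.089 [ 0.6575 -0.0452  0.088 ]
scene yel 155 59 [ 0.5051 -0.0596  0.1057] 0.127 [ 0.5105 -0.0575  0.126 ]
scene white 0 0   
circle ((0.5789000988006592, -0.03298823535442352), 0.08219878375530243) 1680
```

View pics/c1.png

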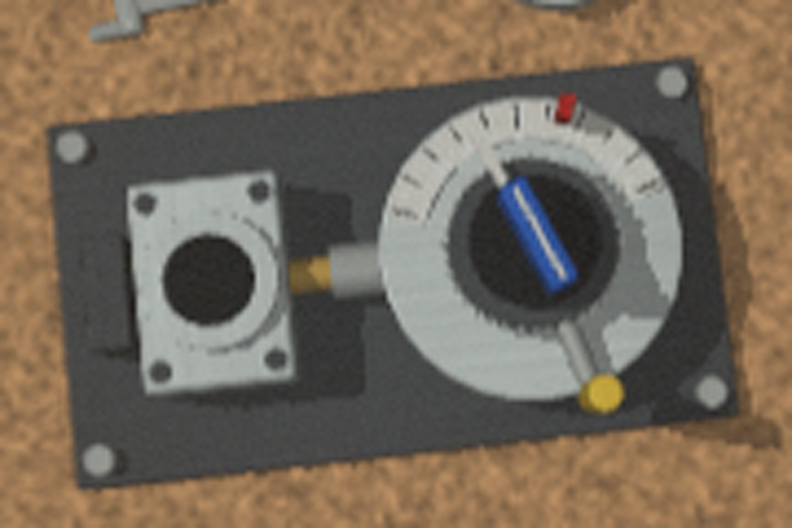

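View pics/c2.png

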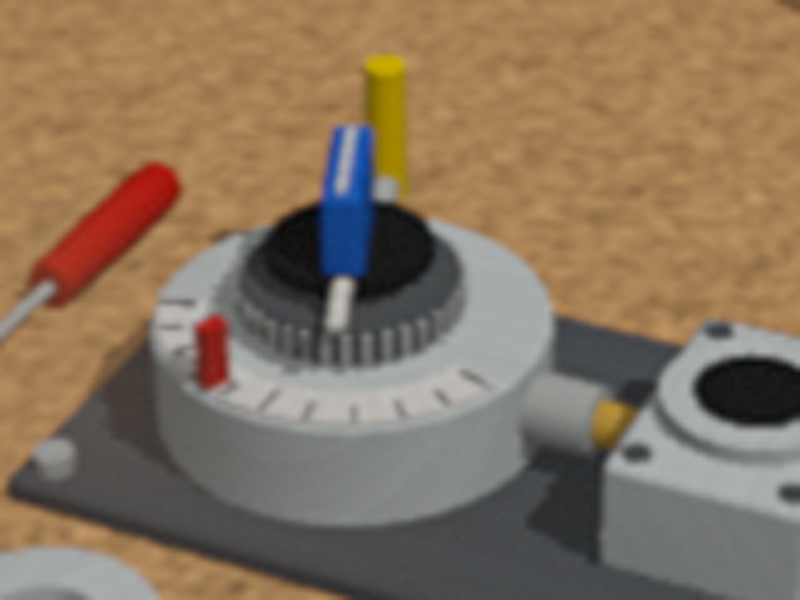

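```bash
cat > px.py <<'E'
from vis import *
def pt(f,u,v,z):
    p=cv2.undistortPoints(np.array([[[u,v]]],float),np.array(f["intrinsics"]),np.array(f["dist_coeffs"])).reshape(2)
    T=np.array(f["world_from_camera"]); r=T[:3,:3]@[*p,1]; return T[:3,3]+r*(z-T[2,3])/r[2]
E
python3 - <<'E'
from px import *
f=np.load("top0.npz");g=np.load("scene0.npz")
t=lambda u,v,z:pt(f,180+(u+.5)/4.4-.5,180+(v+.5)/4.4-.5,z)
s=lambda u,v,z:pt(g,200+(u+.5)/5-.5,140+(v+.5)/5-.5,z)
R=dict(headc=t(531,248,.058),barc=t(538,236,.128),barp=t(515,190,.128),barn=t(563,283,.128),tip=t(478,146,.09),tab=t(568,103,.088),tabbase=t(566,122,.088),post=t(604,389,.126),
 hous=t(209,280,.068), s_tab=s(212,323,.088),s_tip=s(336,326,.09),s_post=s(385,65,.126),s_bar0=s(353,127,.128),s_bar1=s(345,195,.128),s_head=s(352,318,.058))
for k,v in R.items():print(k,v[:2].round(4), "r,ang from bar:",np.hypot(*(v-R['barc'])[:2]).round(4),np.degrees(np.arctan2(*(v-R['barc'])[1::-1])).round(1))
from plant import *
for y in(0,1):
  print(inverse_kinematics([.574,-.032,.098],[np.pi,0,y]))
E
```

```text
headc [ 0.5747 -0.0333] r,ang from bar: 0.001 -24.1
barc [ 0.5737 -0.0329] r,ang from bar: 0.0 0.0
barp [ 0.5966 -0.0223] r,ang from bar: 0.0252 24.9
barn [ 0.5505 -0.0444] r,ang from bar: 0.0259 -153.7
tip [ 0.6244 -0.006 ] r,ang from bar: 0.0574 28.0
tab [ 0.646  -0.0528] r,ang from bar: 0.075 -15.4
tabbase [ 0.6362 -0.0515] r,ang from bar: 0.0651 -16.6
post [ 0.4987 -0.0629] r,ang from bar: 0.0808 -158.2
hous [0.5607 0.1338] r,ang from bar: 0.1672 94.5
s_tab [ 0.6494 -0.0505] r,ang from bar: 0.0777 -13.1
s_tip [ 0.631  -0.0073] r,ang from bar: 0.0627 24.1
s_post [ 0.5033 -0.0619] r,ang from bar: 0.0761 -157.6
s_bar0 [ 0.5568 -0.0443] r,ang from bar: 0.0204 -146.1
s_bar1 [ 0.6024 -0.0197] r,ang from bar: 0.0316 24.7
s_head [ 0.5825 -0.0312] r,ang from bar: 0.0089 11.2
[-1.92842555e-01  1.94362521e-01  1.75323690e+00 -4.44089210e-16
  1.19399323e+00  1.37795377e+00]
[-1.92842555e-01  1.94362521e-01  1.75323690e+00 -4.44089210e-16
  1.19399323e+00  3.77953772e-01]
```

Run:
```python
from plant import *
import numpy as np
y=np.radians(25.5); O=[np.pi,0,y]
movep([.5755,-.0325,.22],O); gripper_to(.05,25)
print(move_l([.5755,-.0325,.099],.1,max_force=8))
f0=np.array(observe()["ft_force"])
gripper_to(.0,25); hold(.3); s=observe()
print(f0,s["ft_force"],s["torque"],s["opening"],s["grasp_force"],s["eef_pos"],s["time_s"])
```

```text
False
[-0.00945149  0.10371621  0.12728793] [0.4121443  0.71860605 1.2163338 ] [-0.00966343 -0.00021608 -0.06968301] 0.00016401560846709777 0.0 [ 0.57547712 -0.03249193  0.0989613 ] 5.1917
```

Run:
```python
from plant import *
import cv2
a=get_image("scene")[0][100:260,180:390,::-1]
cv2.imwrite("pics/g1.png",cv2.resize(a,None,fx=3.7,fy=3.7,interpolation=cv2.INTER_CUBIC));print(observe()["opening"])
```

```text
-0.0002846525076713216
```

View pics/g1.png

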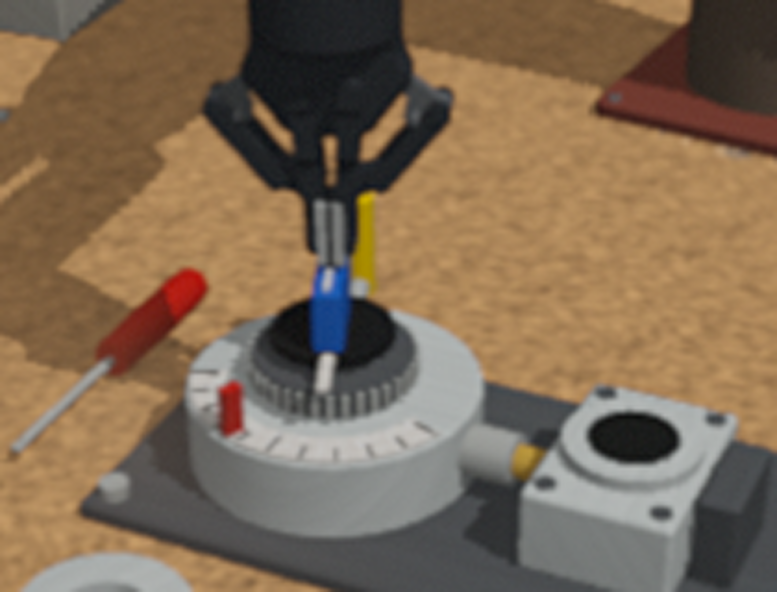

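Run:
```python
from plant import *
import cv2,numpy as np
s=observe();print(s["eef_pos"],s["tcp_rot"],s["q"],s["ft_force"],s["torque"])
for n in("scene","top"):
    c=get_calibration(n);T=np.linalg.inv(c["world_from_camera"])
    for p in [s["eef_pos"],[.5755,-.0325,.128],[.5755,-.0325,.118],[.5755-.026,-.0325-.0125,.128]]:
        uv=cv2.projectPoints(np.array([p],float),cv2.Rodrigues(T[:3,:3])[0],T[:3,3],np.array(c["intrinsics"]),np.array(c["dist_coeffs"]))[0].ravel()
        print(n,uv,(uv-[180,100])*3.7)
im,d=get_image("scene");c=get_calibration("scene")
from vis import cloud
P=cloud(im,d,c)[0]
for u,v in[(325,215),(325,250),(340,250),(330,300),(330,262),(330,275)]:
    U,V=int(180+u/3.7),int(100+v/3.7);print(u,v,im[V,U],P[V,U].round(3))
```

```text
[ 0.57548992 -0.03248771  0.09899221] [-3.14156614e+00  2.01998986e-05  4.45039226e-01] [-1.93186706e-01  1.96691685e-01  1.74850416e+00  9.95092869e-06
  1.19642883e+00  9.32566755e-01] [-0.04853845  0.48621142  1.12870864] [-0.00537411 -0.0265142  -0.00863154]
scene [270.736345   183.63758292] [335.72447648 309.45905681]
scene [270.33086128 170.65037169] [334.22418674 261.40637525]
scene [270.46909022 175.17188765] [334.73563382 278.13598429]
scene [271.84486992 163.32689078] [339.82601872 234.30949589]
top [300.91529997 233.81912982] [447.38660987 495.13078034]
top [301.67423558 232.43831412] [450.19467166 490.02176225]
top [301.40966106 232.92152022] [449.21574594 491.80962482]
top [307.85719472 244.38237059] [473.07162046 534.21477118]
325 215 [107 108 107] [ 0.591 -0.029  0.164]
325 250 [117 118 117] [ 0.589 -0.031  0.143]
340 250 [118 120 118] [ 0.586 -0.024  0.143]
330 300 [ 23  69 140] [ 0.603 -0.019  0.123]
330 262 [65 66 64] [ 0.588 -0.027  0.137]
330 275 [152 157 180] [ 0.586 -0.029  0.127]
```

Run:
```python
from plant import *
s=observe();p=list(s["eef_pos"]);print(s["time_s"])
r=move_l([.5755,-.0325,.075],.03,max_force=4)
s=observe();print(r,s["eef_pos"],s["ft_force"],s["time_s"])
move_l([.5755,-.0325,s["eef_pos"][2]+.004],.05)
s=observe();print(s["eef_pos"],s["ft_force"],s["time_s"])
```

```text
5.2917
True [ 0.57597914 -0.03257602  0.09525661] [-0.90379434  0.10200605  4.9675089 ] 5.6417
[ 0.57567625 -0.03252801  0.0994733 ] [-0.60688033 -0.3942011   0.12147749] 5.8917
```

The tip touched the bar top (128 mm) at a reported z of about 95.5 mm, so the real fingertips sit about 32.5 mm above the reported TCP. I'll compensate for that offset and grip again.

Run:
```python
from plant import *
import numpy as np
D=.0325
move_l([.5755,-.0325,.115],.1); gripper_to(.045,25)
print(move_l([.5755,-.0325,.099-D],.08,max_force=6))
gripper_to(.0,25); hold(.2); s=observe()
print(s["ft_force"],s["torque"],s["opening"],s["grasp_force"],s["eef_pos"],s["time_s"])
```

```text
False
[ 1.03889156 -5.30400852 -0.04852447] [-0.54222903 -0.11587749  0.01702894] 0.01568633657495827 29.158160090446472 [ 0.5764934  -0.03362052  0.06746146] 8.025
```

Run:
```python
from plant import *
import numpy as np,cv2
for a in (12,-2,-15):
    movep([.5766,-.0342,.0665],[np.pi,0,np.radians(a)])
    s=observe();print(a,s["ft_force"],s["torque"][2],s["tcp_rot"][2],s["time_s"])
gripper_to(.045); hold(.1)
s=observe();print(s["ft_force"],s["eef_pos"],s["tcp_rot"])
move_l([.5766,-.0342,.14],.2)
# back off towards robot so the top camera sees the knob
movep([.45,-.17,.16],[np.pi,0,np.radians(-15)])
for n in("top","scene"):
    im,d=get_image(n);np.savez(n+"1.npz",im=im,d=d,**get_calibration(n))
print(observe()["time_s"])
a=np.load("top1.npz")["im"][185:285,240:360,::-1];b=np.load("scene1.npz")["im"][145:245,210:330,::-1]
f=lambda x:cv2.resize(x,(400,333),interpolation=cv2.INTER_CUBIC)
cv2.imwrite("pics/k1.png",np.hstack([f(a),f(b)]))
```

```text
12 [-3.2342001   0.51965773  5.89275368] -0.0977678909872021 0.20873878624284115 8.3583
-2 [-2.45265108  0.82573968  6.35765411] -0.021412838722294256 -0.035555309115372635 8.7
-15 [-3.79802228  0.55662516  5.82249864] -0.13454741233315104 -0.26235773844600163 9.0333
[ 0.44950315  0.07087029 -0.06276221] [ 0.57654806 -0.03415218  0.066381  ] [-3.14154032e+00  1.63405134e-04 -2.61774789e-01]
10.9167
```

View pics/k1.png

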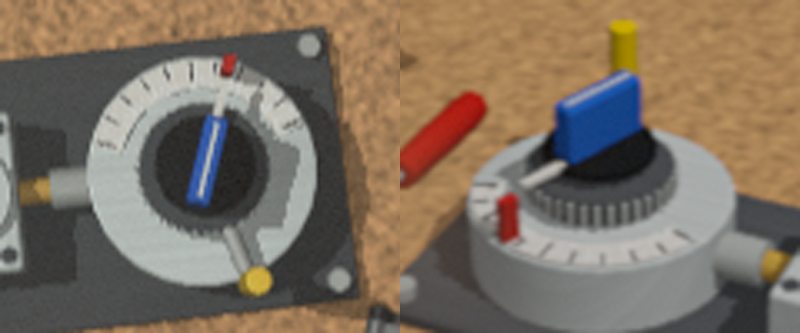

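Run:
```python
from px import *
import cv2
for n in("top","scene"):
    f=np.load(n+"1.npz");im=f["im"];P,ray,o=cloud(im,f["d"],f); I=im.astype(float)
    near=np.hypot(P[...,0]-.576,P[...,1]+.034)<.1
    H=cv2.cvtColor(im,cv2.COLOR_RGB2HSV)
    blue=np.clip(I[...,2]-I[...,0]-20,0,None)*near; B=plane(ray,o,.128)
    top=(blue>0)&(P[...,2]>.12) 
    m=(masks(im)["blue"]&near&(P[...,2]>.115)).astype(np.uint8)
    if n=="top":
        m=cv2.morphologyEx(m,cv2.MORPH_CLOSE,np.ones((3,3)))
        L=B[m>0][:,:2]; c=L.mean(0); V=np.linalg.eigh(np.cov(L.T))[1][:,1]; V*=np.sign(V[0])
        r=cv2.minAreaRect((L*1e3).astype(np.float32)); print("bar",c,np.degrees(np.arctan2(V[1],V[0])),r,len(L))
    red=np.clip(I[...,0]-I[...,1]*1.3-35,0,None)*near*(P[...,2]>.05)
    Q=plane(ray,o,.088)
    v,u=np.nonzero(red>0)
    for vv in sorted(set(v)):
        k=v==vv; w=red[vv,u[k]]; print(n,vv,u[k].min(),u[k].max(),"sum",w.sum().round(),"c",((w*u[k]).sum()/w.sum()).round(2), "at z.088", pt(f,(w*u[k]).sum()/w.sum(),vv,.088)[:2].round(4))
f=np.load("top1.npz")["im"][195:250,275:330,::-1];g=np.load("scene1.npz")["im"][165:220,215:270,::-1]
r=lambda x:cv2.resize(x,(396,396),interpolation=cv2.INTER_NEAREST)
cv2.imwrite("pics/k2.png",np.hstack([r(f),r(g)]))
```

```text
bar [ 0.57417397 -0.03255649] -14.638537101827744 ((574.511962890625, -32.706356048583984), (15.22913932800293, 56.70901870727539), 75.19554901123047) 189
top 202 307 310 sum 218.0 c 308.58 at z.088 [ 0.6484 -0.0526]
top 203 307 310 sum 191.0 c 308.13 at z.088 [ 0.6461 -0.0515]
top 204 307 309 sum 188.0 c 307.99 at z.088 [ 0.6438 -0.0511]
top 205 306 309 sum 180.0 c 307.99 at z.088 [ 0.6415 -0.051 ]
top 206 307 309 sum 122.0 c 308.12 at z.088 [ 0.6392 -0.0513]
scene 203 242 243 sum 55.0 c 242.6 at z.088 [ 0.6454 -0.0518]
scene 204 240 244 sum 294.0 c 242.49 at z.088 [ 0.6484 -0.05  ]
scene 205 239 244 sum 406.0 c 241.84 at z.088 [ 0.6518 -0.0492]
scene 206 240 244 sum 308.0 c 241.93 at z.088 [ 0.6545 -0.0472]
scene 207 240 244 sum 252.0 c 242.13 at z.088 [ 0.6571 -0.0449]
scene 208 240 244 sum 233.0 c 242.13 at z.088 [ 0.6598 -0.0431]
scene 209 240 244 sum 223.0 c 242.23 at z.088 [ 0.6625 -0.0411]
scene 210 240 244 sum 211.0 c 242.31 at z.088 [ 0.6652 -0.0391]
scene 211 240 244 sum 223.0 c 242.4 at z.088 [ 0.6678 -0.0371]
scene 212 240 244 sum 224.0 c 242.37 at z.088 [ 0.6705 -0.0353]
scene 213 240 244 sum 226.0 c 242.41 at z.088 [ 0.6732 -0.0334]
scene 214 240 244 sum 238.0 c 242.38 at z.088 [ 0.6759 -0.0317]
scene 215 240 244 sum 236.0 c 242.32 at z.088 [ 0.6786 -0.03  ]
scene 216 240 244 sum 126.0 c 241.69 at z.088 [ 0.6818 -0.0292]
scene 217 241 241 sum 6.0 c 241.0 at z.088 [ 0.685  -0.0285]
```

View pics/k2.png

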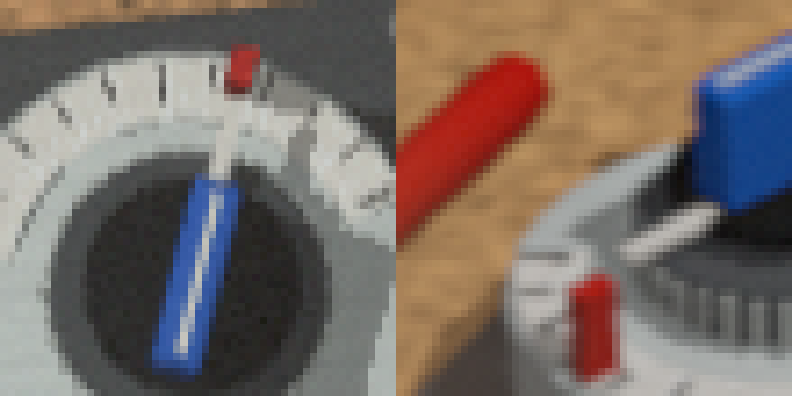

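The pointer sits at −14.7° and the tab at about −14.9° (around the axis, in the top view), so the setting is good. Next I push the lever with the shut fingers.

Run:
```python
from plant import *
import numpy as np
A=np.array([.5766,-.034]);R=.084
def pose(deg,z=.0595):
    t=np.radians(deg);return [*(A+R*np.array([np.cos(t),np.sin(t)])),z],[np.pi,0,np.radians(deg+180)]
gripper_to(0,40)
p,o=pose(-130,.13);movep(p,o)
p,o=pose(-130);print(move_l(p,.12,max_force=6))
for a in np.arange(-135,-200,-5.):
    p,o=pose(a); hit=move_l(p,.06,rotation=o,max_force=15)
    s=observe();e=np.array(s["eef_pos"][:2])-A;print(a,hit,np.degrees(np.arctan2(*e[::-1])).round(1),np.round(s["ft_force"],1),round(s["time_s"],2))
    if hit:break
```

```text
False
-135.0 False -134.5 [ 0.  -0.7 -0.2] 13.32
-140.0 False -139.7 [-0.3  0.1  0.2] 13.6
-145.0 False -144.7 [ 0.2 -0.1  0.4] 13.88
-150.0 False -149.7 [0.2 0.1 0.6] 14.15
-155.0 False -154.9 [ 0.2 -0.2  0.5] 14.43
-160.0 False -160.0 [-0.  -0.2  0.1] 14.7
-165.0 False -165.0 [ 0.6 -0.2 -0.3] 14.97
-170.0 False -170.0 [0.5 0.1 0.4] 15.25
-175.0 False -175.0 [ 0.6 -0.1  0.3] 15.53
-180.0 False 180.0 [ 0.6 -0.6  0.3] 15.8
-185.0 False 175.0 [-0.6 -1.   1.2] 16.07
-190.0 False 170.0 [0.7 0.1 0. ] 16.35
-195.0 True 169.4 [-2.4 -5.7  4.7] 16.56
```

Run:
```python
from plant import *
import cv2,numpy as np
a=get_image("top")[0][170:310,190:370,::-1];b=get_image("scene")[0][80:250,180:390,::-1]
f=lambda x:cv2.resize(x,(400,320),interpolation=cv2.INTER_CUBIC)
cv2.imwrite("pics/l1.png",np.hstack([f(a),f(b)]));s=observe();print(s["ft_force"],s["eef_pos"],s["tcp_rot"],s["opening"])
```

```text
[-1.89019959 -4.70295195  4.74643024] [ 0.49284327 -0.01833204  0.05941542] [ 3.12910307  0.00326883 -0.25987923] 0.00015233967087065596
```

View pics/l1.png

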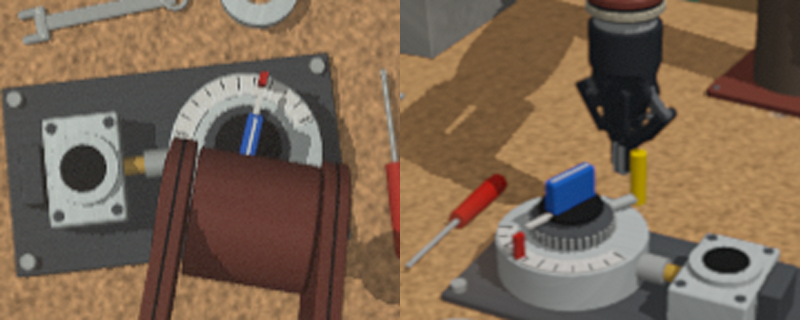

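Run:
```python
from plant import *
import numpy as np,cv2
s=observe();p=np.array(s["eef_pos"]);d=np.array([.34,.94,0])
print(move_l(p+.008*d,.03,max_force=18)); s=observe();print(s["ft_force"],np.array(s["eef_pos"])-p,s["time_s"])
p=np.array(s["eef_pos"]);move_l(p-.02*d,.1); q=np.array(observe()["eef_pos"]);q[2]=.14;move_l(q,.2)
movep([.40,-.25,.18],[np.pi,0,-.3])
for n in("top","scene"):
    im,dd=get_image(n);np.savez(n+"2.npz",im=im,d=dd,**get_calibration(n))
from vis import *
f=np.load("top2.npz");im=f["im"];P,ray,o=cloud(im,f["d"],f);near=np.hypot(P[...,0]-.5743,P[...,1]+.0327)<.11
m=cv2.morphologyEx((masks(im)["blue"]&near&(P[...,2]>.115)).astype(np.uint8),cv2.MORPH_CLOSE,np.ones((3,3)))
L=plane(ray,o,.128)[m>0][:,:2];c=L.mean(0);V=np.linalg.eigh(np.cov(L.T))[1][:,1];V*=np.sign(V[0]);print("bar",c,np.degrees(np.arctan2(V[1],V[0])))
Y=plane(ray,o,.126)[masks(im)["yel"]&near&(P[...,2]>.118)][:,:2];print("post",Y.mean(0),len(Y),np.degrees(np.arctan2(*(Y.mean(0)-[.5743,-.0327])[::-1])))
print(observe()["time_s"],observe()["ft_force"])
a=im[180:290,190:360,::-1];b=np.load("scene2.npz")["im"][140:250,200:370,::-1]
g=lambda x:cv2.resize(x,(400,260),interpolation=cv2.INTER_CUBIC)
cv2.imwrite("pics/e1.png",np.hstack([g(a),g(b)]))
```

```text
True
[-1.5398063  -3.93068052  3.27968874] [-2.36364255e-04 -3.86978549e-04  4.04899775e-05] 16.8667
bar [ 0.57428938 -0.03250297] -14.678618499187532
post [0.49964657 0.00476672] 47 153.34905158060403
18.8 [0.19183337 0.77665604 0.60986101]
```

View pics/e1.png

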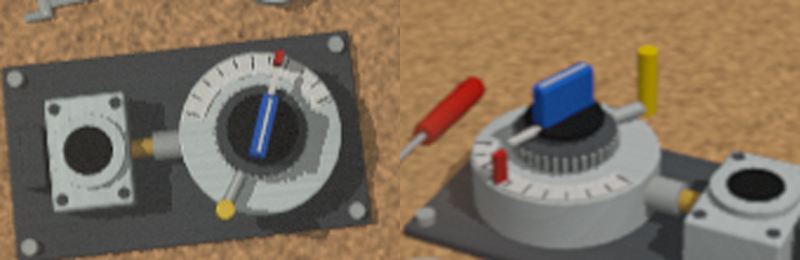

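The lever post is at 153.3° (stop expected at 153.2°), where it met solid resistance. The knob is unchanged at −14.7°, in line with the red tab, and the robot is clear.

```bash
python3 -c "
from plant import *
print(job_done())"
```

```text
the job is handed in; nothing more can be done
None
```

I handed the job in at about 19 s of the 42 s: the knob's pointer is within about 0.3° of the red tab (camera estimate), and the lock-ring lever is tight against its stop with the knob unmoved; I disturbed nothing else that I could see.

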